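# Start a timed darkroom exposure

## Robot

A 6-joint arm with a two-finger parallel gripper is mounted at the origin on the work surface. World frame = base frame: x ahead of the robot, y to its left, z up, the work surface at z = 0. Lengths are in m, angles in degrees, forces in N, time in s.
With the tool pointing down it reaches from about 0.375 to 0.9 m from the base axis. Payload 3.1 kg.
Tool frame: the origin (TCP) lies at the very end of the fingers, on their centre line; the grasp point (between the pads) lies bot.grip_point_offset behind it (bot.grip_point_offset is the distance from the TCP to the grasp point, in m); z points along the fingers, y is the line along which they close (so a half turn about z gives the same grasp; the last joint's range is limited). The gripper opens to 87 mm and grips with 3 to 60 N. Pads are 19 mm wide; open, the fingers measure 117 mm over their backs; the gripper's body (75 mm by 190 mm) begins 51 mm behind the grasp point.
Start: joints at [-76.117, 30.224, 82.088, -0, 67.689, -10.227], TCP at [0.255, -0.57, 0.223] pointing down, gripper open.
Joint ranges: [-176.69, 176.69], [-43.24, 126.21], [12.49, 139.97], [-82, 262], [0, 151.66], [-163.58, 163.58]. Speed limits (degrees/s): [159.86, 159.86, 180, 180, 180, 180].

## Interface

Orientations are given as a 3x3 rotation matrix whose columns are the frame's x, y, z axes.
In Python, from rig import bot, viewer, ticket gives the robot as it stands.
- The arm moves only by the tool servo_tool, never from a script. Its argument "targets" is a list of rows, each an object with "offset": the shift along the tool's x, y, z in m, a list of three; "dr": the turn, a rotation vector about the tool's x, y, z in degrees, a list of three. In form: [{"offset": [x, y, z], "dr": [ax, ay, az]}, ...]. A call has 1 to 20 rows; each row is the pose to reach, as a shift and turn from the pose commanded when the call began, along the tool's axes at that moment; what a row does not reach only later rows make up. A row lasts 1/12 s, in which the tool goes at most 41.7 mm and 7.16 degrees, less where a joint would pass 70% of its speed; a pose out of reach is approached as far as the arm can. A call with a gripper value outside its range is refused whole. "gripper" is the gripper command: -1 is fully open, 1 is shut, values between are in proportion, set as the call begins (left out, the last holds). The fingers move at their own pace and stop on an object; the grip force is fixed at half the most. Time passes only in rows, so rows that repeat a pose let the fingers close. It gives the time, the measured TCP pose, the force, the opening and the grip force at its end, in the units of the state.
- bot.read_state(): the state, without advancing time (a new reading comes with each control period).
- viewer.capture(name): name is "scene" or "top" or "wrist"; returns a dict with "color" (400x640x3 uint8, red, green, blue), "camera_matrix" (3x3 intrinsics, pixels), "R" (3x3) and "t" (3): a world point X has camera coordinates R X + t. Camera axes: x right, y down, z forward; pixel columns grow to the right and rows downward; lengths in m; the calibration is good to about 2 mm. A picture is of the moment at which its call begins. There is no depth.
- ticket.hand_in(): hands the job in; it is judged then, once.
The state is a dict: "time_s": time; "joint_positions": joint angles; "qvel": joint speeds; "tau": joint torques, N m; "position": TCP position; "tcp_rot": TCP orientation; "force": force on the tool from outside, world axes, zero at the start; "moment": the same for the moment, N m; "opening": opening from 0.0 (shut) to 1.0 (fully open); "grasp_force": force on a finger pad.
Only numpy, scipy, OpenCV 4.12 (cv2) and the standard library are available. Lean on these libraries where they do the work, as an engineer would, in place of code of your own. Each camera call takes 0.05 s, during which the arm holds its last target. There are 200 camera calls.

## Task

Start a print exposure at the enlarger controls: press the timer's round button fully down to clear it, then push the raised, dotted half of the lamp rocker fully down so that it stays over, and then press the wide start bar fully down and let go. Do not press the timer's square button, do not press the start bar before the rocker is over, and do not lift or shove the control boxes or anything else on the bench.

Things in the scene. Friction and masses are not known exactly. Their poses are not given: they have to be found in the camera images.
- timer: Exposure timer: loose black box on rubber feet, 100 (its x) x 150 (its y) x 45 tall, 0.9 kg, z up. Origin: centre of its underside. A dark display window lies in the half towards its +x; two white buttons stand in the half towards its -x, at x = -22, the round one at y = +42, the square one at y = -42. Its yaw is within about 0.4 rad of the world's; the three control boxes stand in a row across the bench in any order. (Sizes in mm.)
- clear_button (a joint): The timer's round clear button, 28 diameter, moves straight down 8. Joint value in m: 0 up (as sprung), 0.008 fully down. It needs about 1.2 N to start and 4 N at the bottom, and springs back. (Sizes in mm.)
- clear_button_top (a point): Centre of the round clear button's flat top, 59 above the bench when up; it moves with the button. (Sizes in mm.)
- square_button (a joint): The timer's square button, 28 x 28, not to be used, moves straight down 8. Joint value in m: 0 up (as sprung), 0.008 fully down. It needs about 1.2 N to start and 4 N at the bottom, and springs back. (Sizes in mm.)
- square_button_top (a point): Centre of the square button's flat top, 59 above the bench when up. (Sizes in mm.)
- switch_box: Lamp switch box: loose black box on rubber feet, 116 (its x) x 76 (its y) x 34 tall, 0.8 kg, z up, at any yaw. Origin: centre of its underside. A white rocker paddle lies along its x, pivoted over its centre 49 above the bench. (Sizes in mm.)
- rocker (a joint): The rocker paddle, 80 long x 36 wide x 10 thick, pivoted at mid length about the box's y axis. Joint value in rad: -0.22 = focus (the half towards the box's +x is raised), +0.22 = timed (that half is down, at its stop). It starts between -0.22 and -0.16. It stays where it is left; 0.035 N m of friction, so 1.5 to 3 N at the press point turns it. (Sizes in mm.)
- rocker_press (a point): Point on the paddle's upper face at mid width, 28 from the pivot towards the box's +x: the middle of the half that is raised at the start, marked by a small dark round dot, 12 diameter, flush with the face; about 60 above the bench at the start, 48 when fully over. It moves with the paddle. (Sizes in mm.)
- start_pad: Start pad: loose black slab on rubber feet, 80 (its x) x 130 (its y) x 28 tall, 0.8 kg, z up. Origin: centre of its underside. One wide white bar key lies along its y over its centre. Its yaw is within about 0.4 rad of the world's. (Sizes in mm.)
- start_bar (a joint): The wide start bar, 30 x 96, moves straight down 8. Joint value in m: 0 up (as sprung), 0.008 fully down. It needs about 1.2 N to start and 4 N at the bottom, and springs back. (Sizes in mm.)
- start_bar_top (a point): Centre of the start bar's flat top, 42 above the bench when up; it moves with the bar. (Sizes in mm.)
- film_can: Bystander: a black film can with a grey cap, 32 diameter, 51 tall, standing among the control boxes (mm). Origin: centre of its underside, on the bench. Loose bystander.
- film_reel: Bystander: a white film reel, 44 diameter, 40 tall, standing among the control boxes (mm). Origin: centre of its underside, on the bench. Loose bystander.
- focus_loupe: Bystander: a small focusing loupe on a 70 x 60 foot, 86 tall, on the robot's side of the control boxes (mm). Origin: centre of its underside, on the bench. Loose bystander.
- beaker: Bystander: a clear open beaker, 84 diameter, 110 tall, beyond the control boxes (mm). Origin: centre of its underside, on the bench. Loose bystander.
- film_tank: Bystander: a black round developing tank, 94 diameter, 118 tall, beyond the control boxes (mm). Origin: centre of its underside, on the bench. Loose bystander.
- stock_bottle: Bystander: an amber bottle, 84 diameter, 200 tall, far to the left or right (mm). Origin: centre of its underside, on the bench. Loose bystander.
- towel_roll: Bystander: an upright paper towel roll, 116 diameter, 230 tall, far to the other side (mm). Origin: centre of its underside, on the bench. Loose bystander.
Things that resemble listed ones, but are neither listed nor needed, are in the scene too. Leave any red look-alike of the timer alone. What is shaped like the switch_box but red is not meant.

How it is judged (in metres and radians):
On the way, in this order (a step that is already met when the one before it is completed fails the run):
1. the round clear button is pressed down (over 6 mm of 8) while the rocker is still at focus (value of joint clear_button above 0.006 m and value of joint rocker below 0 rad), for 0.05 s.
2. the rocker is pushed over to timed (beyond +0.13 rad) (value of joint rocker above 0.13 rad), for 0.1 s.
3. the start bar is pressed down (over 6 mm of 8) with the rocker over (value of joint start_bar above 0.006 m and value of joint rocker above 0.13 rad), for 0.05 s.
At the end, for the whole second after the job is handed in: The rocker is over (joint beyond +0.13 rad), both timer buttons and the start bar are up again (within 2 mm), the three control boxes are at rest within 25 mm of where they stood, and the bystanders within 20 mm (value of joint rocker above 0.13 rad and value of joint each of clear_button, square_button, start_bar below 0.002 m and linear speed of each of timer, switch_box, start_pad below 0.01 m/s and distance of each of timer, switch_box, start_pad from where it was at the start of the episode below 0.025 m and distance of each of film_can, film_reel, focus_loupe, beaker, film_tank, stock_bottle, towel_roll from where it was at the start of the episode below 0.02 m); the robot touches nothing.
It fails at once if the square button is pressed (over 4 mm) (value of joint square_button above 0.004 m).
It fails at once if the start bar is pressed (over 4 mm) before the rocker is over (value of joint start_bar above 0.004 m and value of joint rocker below 0.13 rad).
It fails at once if a control box is lifted or shoved more than 25 mm, or tipped (distance of any of timer, switch_box, start_pad from where it was at the start of the episode above 0.025 m or angle between any of timer, switch_box, start_pad's own z axis and vertical above 0.15 rad).
It fails at once if a bystander is lifted or displaced more than 20 mm, or tipped (distance of any of film_can, film_reel, focus_loupe, beaker, film_tank, stock_bottle, towel_roll from where it was at the start of the episode above 0.02 m or angle between any of film_can, film_reel, focus_loupe, beaker, film_tank, stock_bottle, towel_roll's own z axis and vertical above 0.3 rad).
It also fails if it takes over 67 s, if anything falls off the work surface, if the arm or the gripper's body presses on something with over 40 N, if the wrist force passes 120 N, or if a joint passes its speed limit or range.

## Working session

There is one attempt and no reset: what is moved stays moved. The work goes in short steps, Python scripts to look and compute and a tool call to move; the robot and the scene stay as the last step left them, time stands still between calls to the robot, and variables do not carry over. Pictures are saved under pics/ and viewed, at most 10 in all, crops included, and the job is handed in when it is done.

Besides the shell and the picture viewer there is one more tool, called after "Emit:" as a command line: name --argument value ..., lists and objects as JSON in quotes. servo_tool: Moves the arm, as the interface text tells. Its arguments: {"type":"object","properties":{"targets":{"type":"array"},"gripper":{"type":"number"}},"required":["targets"]}

```bash
mkdir -p pics; python3 - <<'E'
from rig import bot, viewer
import cv2,pickle
s=bot.read_state();print(s['time_s'],s['position'],s['tcp_rot'],bot.grip_point_offset)
for n in('top','scene'):
    c=viewer.capture(n);pickle.dump(c,open(n+'.pkl','wb'));cv2.imwrite(f'pics/{n}0.png',c['color'][:,:,::-1]);print(c['camera_matrix'],c['R'],c['t'])
E
```

```text
0.0 [ 0.25516126 -0.56976275  0.22158242] [[ 9.12753691e-01  4.08510006e-01 -5.24741580e-04]
 [ 4.08510183e-01 -9.12751443e-01  2.05748196e-03]
 [ 3.61543333e-04 -2.09233653e-03 -9.99997746e-01]] 0.0187
[[422.07854898   0.         319.51147519]
 [  0.         422.07854898 190.82412173]
 [  0.           0.           1.        ]] [[ 0.00794466 -0.999775    0.01966829]
 [-0.99597695 -0.00966706 -0.08908688]
 [ 0.08925697 -0.0188814  -0.99582965]] [-0.02225722  0.54762578  1.54128687]
[[426.32796268   0.         323.92554189]
 [  0.         426.32796268 200.55187384]
 [  0.           0.           1.        ]] [[-0.23549927  0.97176143 -0.0148262 ]
 [ 0.83624979  0.19483877 -0.51256624]
 [-0.49520338 -0.13310738 -0.85851968]] [ 0.12070462 -0.40109902  1.54483716]
```

View pics/top0.png

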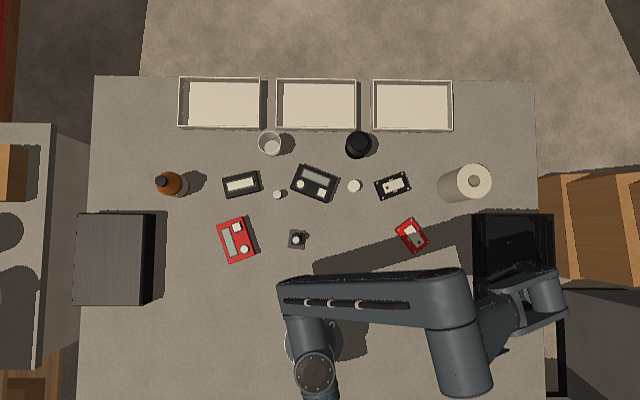

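View pics/scene0.png

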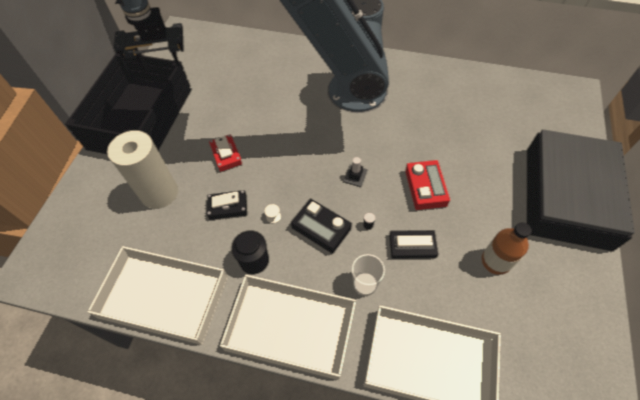

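The top view shows the black timer at (315,183), the black switch box at (393,186), and the black start pad at (242,184). The red look-alikes are at (237,240) for the timer and (411,235) for the switch box. The black ones fit the description, so I'll confirm with enlarged crops.

```bash
python3 - <<'E'
import cv2
a=cv2.imread('pics/top0.png')[155:215,215:415];b=cv2.imread('pics/scene0.png')[180:265,200:445]
cv2.imwrite('pics/topc.png',cv2.resize(a,None,fx=4,fy=4,interpolation=cv2.INTER_CUBIC))
cv2.imwrite('pics/scenec.png',cv2.resize(b,None,fx=3.2,fy=3.2,interpolation=cv2.INTER_CUBIC))
E
```

```text
(no output)
```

View pics/topc.png

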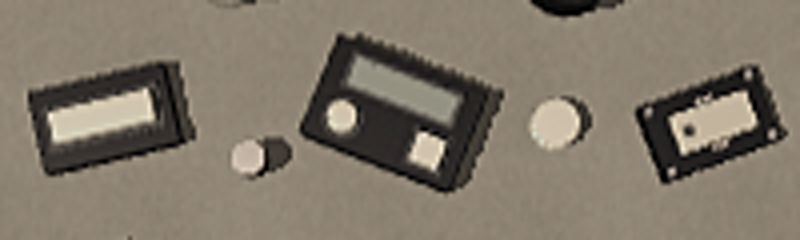

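View pics/scenec.png

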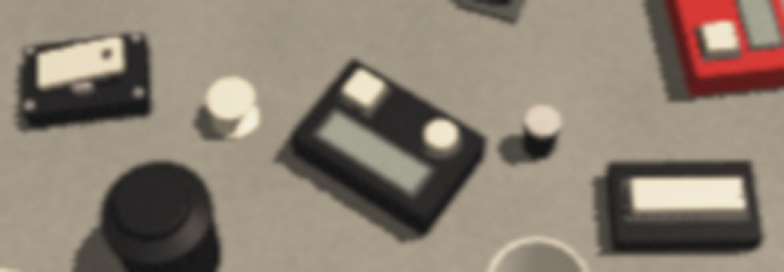

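The timer's round button is at top (342,116)/4 and its square button at (428,150)/4. The switch dot is at crop (688,130), and the bar centre at (102,116). In the scene crop these are round (440,134), square (363,90), dot (106,54), and bar centre (689,195). I'll use the black boxes. Next I'll intersect the rays with the known heights and cross-check between cameras.

```bash
cat > h.py <<'E'
import numpy as np,pickle
def ray(c,px,z):
    d=c['R'].T@np.linalg.solve(c['camera_matrix'],[*px,1]);o=-c['R'].T@c['t']
    return o+d*(z-o[2])/d[2]
E
python3 - <<'E'
from h import *
T,S=[pickle.load(open(n+'.pkl','rb')) for n in('top','scene')]
f=lambda p,s,o:((p[0]+.5)/s-.5+o[0],(p[1]+.5)/s-.5+o[1])
t=lambda p,z:ray(T,f(p,4,(215,155)),z)[:2].round(4)
s=lambda p,z:ray(S,f(p,3.2,(200,180)),z)[:2].round(4)
for n,z,a,b in[('round',.059,(342,116),(440,134)),('square',.059,(428,150),(363,90)),('dot',.060,(688,130),(106,54)),('bar',.042,(102,116),(689,195)),('can',.051,(249,158),(543,120)),('reel',.04,(555,123),(231,100))]:
    print(n,t(a,z),s(b,z))
print('barends',t((50,127),.042),t((154.5,104),.042),'paddle ends',t((678,138),.058),t((752,109),.042), 'boxcorners',[t(q,.034) for q in((637,106),(755,67),(785,135),(665,183))])
E
```

```text
round [0.5703 0.0538] [0.574  0.0542]
square [ 0.5401 -0.0245] [ 0.5461 -0.0231]
dot [ 0.5605 -0.261 ] [ 0.5633 -0.2616]
bar [0.5699 0.2738] [0.5743 0.2766]
can [0.5319 0.1381] [0.5351 0.1397]
reel [ 0.5678 -0.1417] [ 0.5732 -0.1412]
barends [0.5593 0.3209] [0.5814 0.2261] paddle ends [ 0.5533 -0.2522] [ 0.5824 -0.3236] boxcorners [array([ 0.585 , -0.2184]), array([ 0.6226, -0.3285]), array([ 0.5594, -0.3558]), array([ 0.5138, -0.2441])]
```

Emit:
servo_tool --gripper 1 --targets '[{"offset": [0.027,-0.022,0],"dr": [0,0,1.2]},{"offset": [0.054,-0.044,0],"dr": [0,0,2.4]},{"offset": [0.082,-0.066,0],"dr": [0,0,3.6]},{"offset": [0.109,-0.088,0],"dr": [0,0,4.8]},{"offset": [0.136,-0.11,0],"dr": [0,0,6]},{"offset": [0.163,-0.132,0],"dr": [0,0,7.2]},{"offset": [0.19,-0.154,0],"dr": [0,0,8.4]},{"offset": [0.218,-0.176,0],"dr": [0,0,9.6]},{"offset": [0.245,-0.198,0],"dr": [0,0,10.8]},{"offset": [0.272,-0.22,0],"dr": [0,0,12]},{"offset": [0.299,-0.242,0],"dr": [0,0,13.2]},{"offset": [0.326,-0.264,0],"dr": [0,0,14.4]},{"offset": [0.354,-0.286,0],"dr": [0,0,15.6]},{"offset": [0.381,-0.308,0],"dr": [0,0,16.8]},{"offset": [0.408,-0.33,0],"dr": [0,0,18]},{"offset": [0.435,-0.352,0],"dr": [0,0,19.2]},{"offset": [0.462,-0.374,0],"dr": [0,0,20.4]},{"offset": [0.49,-0.396,0],"dr": [0,0,21.6]},{"offset": [0.517,-0.418,0],"dr": [0,0,22.8]},{"offset": [0.544,-0.44,0],"dr": [0,0,24.1]}]'

```text
time_s: 1.77
position: [0.5723, 0.0552, 0.2221]
tcp_rot: [[1.0, -0.001, -0.001], [-0.001, -1.0, 0.0], [-0.001, -0.0, -1.0]]
force: [0.6, -1.0, 0.1]
opening: 0.006
grasp_force: 0.0
```

Emit:
servo_tool --targets '[{"offset": [0,0,0.03],"dr": [0,0,0]},{"offset": [0,0,0.06],"dr": [0,0,0]},{"offset": [0,0,0.09],"dr": [0,0,0]},{"offset": [0,0,0.12],"dr": [0,0,0]},{"offset": [0,0,0.14],"dr": [0,0,0]},{"offset": [0,0,0.15],"dr": [0,0,0]},{"offset": [0,0,0.15],"dr": [0,0,0]}]'

```text
time_s: 2.35
position: [0.5701, 0.0535, 0.07]
tcp_rot: [[1.0, 0.0, -0.006], [0.0, -1.0, 0.001], [-0.006, -0.001, -1.0]]
force: [0.5, -0.4, -0.5]
opening: 0.005
grasp_force: 0.0
```

```bash
python3 - <<'E'
from rig import bot, viewer
import cv2
s=bot.read_state();print(s['position'],s['force'])
w=viewer.capture('wrist')['color'][:,:,::-1];c=viewer.capture('scene')['color'][180:265,240:400,::-1]
w=cv2.resize(w,(480,300));c=cv2.resize(c,(480,255),interpolation=cv2.INTER_CUBIC)
cv2.imwrite('pics/c1.png',cv2.vconcat([w,c]))
E
```

```text
[0.57014356 0.05353533 0.06997378] [ 0.52012131 -0.38690989 -0.46386164]
```

View pics/c1.png

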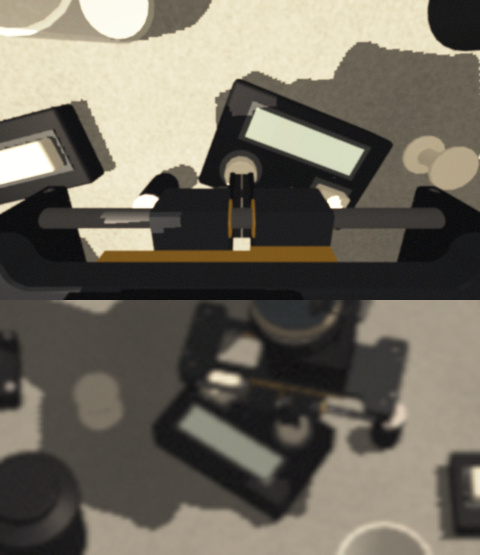

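The wrist view shows the closed fingertips (243,180) over the round button (240,170), with the square button clear of them. I'll press now.

Emit:
servo_tool --targets '[{"offset": [0.001,0,0.004],"dr": [0,0,0]},{"offset": [0.001,0,0.008],"dr": [0,0,0]},{"offset": [0.001,0,0.011],"dr": [0,0,0]},{"offset": [0.001,0,0.014],"dr": [0,0,0]},{"offset": [0.001,0,0.017],"dr": [0,0,0]},{"offset": [0.001,0,0.018],"dr": [0,0,0]},{"offset": [0.001,0,0.018],"dr": [0,0,0]}]'

```text
time_s: 3.03
position: [0.5736, 0.0534, 0.0547]
tcp_rot: [[1.0, 0.0, 0.001], [0.0, -1.0, -0.0], [0.001, 0.0, -1.0]]
force: [-0.3, 0.7, 2.6]
opening: 0.003
grasp_force: 1.3
```

Emit:
servo_tool --targets '[{"offset": [0,0,0.002],"dr": [0,0,0]},{"offset": [0,0,0.003],"dr": [0,0,0]},{"offset": [0,0,0.004],"dr": [0,0,0]},{"offset": [0,0,0.004],"dr": [0,0,0]}]'

```text
time_s: 3.37
position: [0.5736, 0.0533, 0.0514]
tcp_rot: [[1.0, 0.0, 0.001], [0.0, -1.0, -0.0], [0.001, 0.0, -1.0]]
force: [0.1, -1.3, 7.4]
opening: 0.005
grasp_force: 3.4
```

Emit:
servo_tool --targets '[{"offset": [0,0,0.001],"dr": [0,0,0]},{"offset": [0,0,0.0015],"dr": [0,0,0]},{"offset": [0,0,0.0015],"dr": [0,0,0]}]'

```text
time_s: 3.62
position: [0.5737, 0.0533, 0.0511]
tcp_rot: [[1.0, 0.0, 0.002], [0.0, -1.0, -0.0], [0.002, 0.0, -1.0]]
force: [-2.0, -0.5, 14.8]
opening: 0.003
grasp_force: 7.7
```

Emit:
servo_tool --targets '[{"offset": [0,0,-0.02],"dr": [0,0,0]},{"offset": [0,0,-0.05],"dr": [0,0,0]},{"offset": [0,0,-0.08],"dr": [0,0,0]},{"offset": [0,0,-0.1],"dr": [0,0,0]},{"offset": [-0.001,0.03,-0.1],"dr": [0,0,0]},{"offset": [-0.003,0.065,-0.1],"dr": [0,0,0]},{"offset": [-0.004,0.1,-0.1],"dr": [0,0,0]},{"offset": [-0.005,0.135,-0.1],"dr": [0,0,0]},{"offset": [-0.007,0.17,-0.1],"dr": [0,0,0]},{"offset": [-0.008,0.205,-0.1],"dr": [0,0,0]},{"offset": [-0.01,0.24,-0.1],"dr": [0,0,0]},{"offset": [-0.011,0.275,-0.1],"dr": [0,0,0]},{"offset": [-0.012,0.3,-0.1],"dr": [0,0,0]},{"offset": [-0.0125,0.3125,-0.1],"dr": [0,0,0]},{"offset": [-0.0125,0.3125,-0.08],"dr": [0,0,0]},{"offset": [-0.0125,0.3125,-0.055],"dr": [0,0,0]},{"offset": [-0.0125,0.3125,-0.035],"dr": [0,0,0]},{"offset": [-0.0125,0.3125,-0.025],"dr": [0,0,0]},{"offset": [-0.0125,0.3125,-0.025],"dr": [0,0,0]}]'

```text
time_s: 5.2
position: [0.5587, -0.257, 0.0712]
tcp_rot: [[1.0, 0.001, -0.006], [0.001, -1.0, 0.004], [-0.006, -0.004, -1.0]]
force: [-0.4, -1.5, -0.7]
opening: 0.005
grasp_force: 0.0
```

```bash
python3 - <<'E'
from rig import bot, viewer
import cv2
s=bot.read_state();print(s['position'],s['force'])
w=viewer.capture('wrist')['color'][60:,100:540,::-1];c=viewer.capture('scene')['color'][170:250,170:330,::-1]
w=cv2.resize(w,(480,371));c=cv2.resize(c,(480,220),interpolation=cv2.INTER_CUBIC)
cv2.imwrite('pics/c2.png',cv2.vconcat([w,c]))
E
```

```text
[ 0.55866305 -0.25696372  0.07115849] [-0.43619028 -1.45477933 -0.72890025]
```

View pics/c2.png

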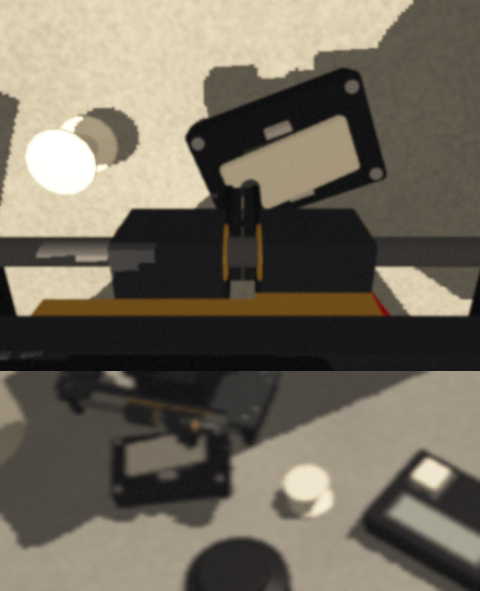

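The tip (243,185) sits over the dotted half, beside the dark dot, with the box undisturbed. I'll press with force feedback.

Emit:
servo_tool --targets '[{"offset": [0.001,0,0.004],"dr": [0,0,0]},{"offset": [0.001,0,0.007],"dr": [0,0,0]},{"offset": [0.001,0,0.01],"dr": [0,0,0]},{"offset": [0.001,0,0.013],"dr": [0,0,0]},{"offset": [0.001,0,0.016],"dr": [0,0,0]},{"offset": [0.001,0,0.019],"dr": [0,0,0]},{"offset": [0.001,0,0.022],"dr": [0,0,0]},{"offset": [0.001,0,0.022],"dr": [0,0,0]}]'

```text
time_s: 5.97
position: [0.5615, -0.2587, 0.0516]
tcp_rot: [[1.0, 0.0, -0.001], [0.0, -1.0, 0.001], [-0.001, -0.001, -1.0]]
force: [0.1, 0.9, 1.5]
opening: 0.005
grasp_force: 0.6
```

Emit:
servo_tool --targets '[{"offset": [0,0,0.001],"dr": [0,0,0]},{"offset": [0,0,0.002],"dr": [0,0,0]},{"offset": [0,0,0.003],"dr": [0,0,0]},{"offset": [0,0,0.003],"dr": [0,0,0]}]'

```text
time_s: 6.3
position: [0.5615, -0.2588, 0.0496]
tcp_rot: [[1.0, 0.0, -0.0], [0.0, -1.0, 0.001], [-0.0, -0.001, -1.0]]
force: [-2.2, 2.8, 5.5]
opening: 0.007
grasp_force: 3.2
```

Emit:
servo_tool --targets '[{"offset": [0,0,0.001],"dr": [0,0,0]},{"offset": [0,0,0.002],"dr": [0,0,0]},{"offset": [0,0,0.002],"dr": [0,0,0]}]'

```text
time_s: 6.55
position: [0.5616, -0.2588, 0.0492]
tcp_rot: [[1.0, 0.0, -0.0], [0.0, -1.0, 0.0], [-0.0, -0.0, -1.0]]
force: [-3.5, 3.5, 13.8]
opening: 0.006
grasp_force: 7.5
```

Hard stop reached at z = 49 mm, which matches the rocker fully over. I'll lift, cross to the start pad, and check.

Emit:
servo_tool --targets '[{"offset": [0,0,-0.02],"dr": [0,0,0]},{"offset": [0,0,-0.05],"dr": [0,0,0]},{"offset": [0,0,-0.08],"dr": [0,0,0]},{"offset": [0,0,-0.105],"dr": [0,0,0]},{"offset": [0.001,-0.03,-0.105],"dr": [0,0,0]},{"offset": [0.001,-0.068,-0.105],"dr": [0,0,0]},{"offset": [0.002,-0.106,-0.105],"dr": [0,0,0]},{"offset": [0.003,-0.144,-0.105],"dr": [0,0,0]},{"offset": [0.004,-0.182,-0.105],"dr": [0,0,0]},{"offset": [0.004,-0.22,-0.105],"dr": [0,0,0]},{"offset": [0.005,-0.258,-0.105],"dr": [0,0,0]},{"offset": [0.006,-0.296,-0.105],"dr": [0,0,0]},{"offset": [0.007,-0.334,-0.105],"dr": [0,0,0]},{"offset": [0.007,-0.372,-0.105],"dr": [0,0,0]},{"offset": [0.008,-0.41,-0.105],"dr": [0,0,0]},{"offset": [0.009,-0.448,-0.105],"dr": [0,0,0]},{"offset": [0.009,-0.486,-0.105],"dr": [0,0,0]},{"offset": [0.01,-0.515,-0.105],"dr": [0,0,0]},{"offset": [0.0105,-0.534,-0.105],"dr": [0,0,0]},{"offset": [0.0105,-0.534,-0.105],"dr": [0,0,0]}]'

```text
time_s: 8.22
position: [0.5724, 0.2789, 0.1519]
tcp_rot: [[1.0, 0.005, 0.002], [0.005, -1.0, 0.001], [0.002, -0.001, -1.0]]
force: [-0.2, -0.1, -0.2]
opening: 0.005
grasp_force: 0.0
```

```bash
python3 - <<'E'
from rig import bot, viewer
import cv2,pickle
s=bot.read_state();print(s['position'],s['force'])
o=pickle.load(open('scene.pkl','rb'))['color']
c=viewer.capture('scene')['color']
f=lambda i,a,b,w:cv2.resize(i[a:b,:,::-1][:,200:200+w],(640,int(640*(b-a)/w)),interpolation=cv2.INTER_CUBIC)
cv2.imwrite('pics/c3.png',cv2.vconcat([f(o,180,225,100),f(c,180,225,100)]))
E
```

```text
[0.57242395 0.27890497 0.1518968 ] [-0.1968416  -0.072324   -0.22752745]
```

View pics/c3.png

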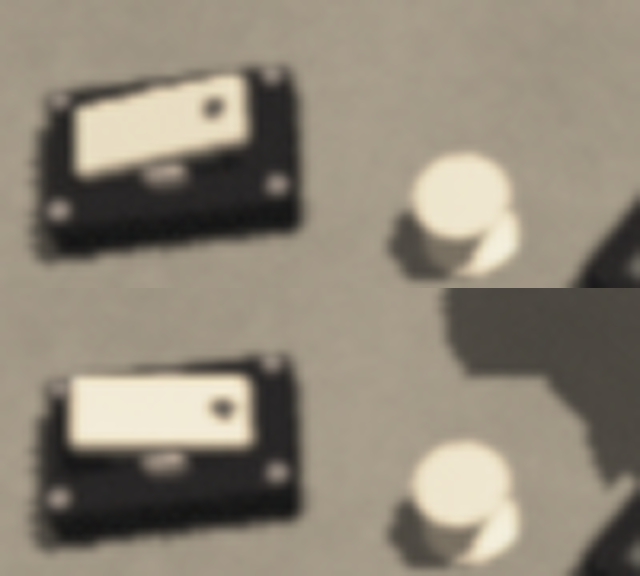

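Before-and-after views: the rocker's dotted end (dot 213,105 → 222,407) has dropped and the other end has risen, with the box in place. Now the start bar.

Emit:
servo_tool --targets '[{"offset": [0,0,0.03],"dr": [0,0,0]},{"offset": [0,0,0.06],"dr": [0,0,0]},{"offset": [0,0,0.085],"dr": [0,0,0]},{"offset": [0,0,0.1],"dr": [0,0,0]},{"offset": [0,0,0.106],"dr": [0,0,0]},{"offset": [0,0,0.109],"dr": [0,0,0]},{"offset": [0,0,0.112],"dr": [0,0,0]},{"offset": [0,0,0.115],"dr": [0,0,0]},{"offset": [0,0,0.117],"dr": [0,0,0]},{"offset": [0,0,0.118],"dr": [0,0,0]},{"offset": [0,0,0.118],"dr": [0,0,0]}]'

```text
time_s: 9.18
position: [0.5731, 0.2748, 0.035]
tcp_rot: [[1.0, 0.0, 0.002], [0.0, -1.0, 0.0], [0.002, -0.0, -1.0]]
force: [0.4, -2.6, 2.3]
opening: 0.005
grasp_force: 1.7
```

Emit:
servo_tool --targets '[{"offset": [0,0,0.001],"dr": [0,0,0]},{"offset": [0,0,0.002],"dr": [0,0,0]},{"offset": [0,0,0.003],"dr": [0,0,0]},{"offset": [0,0,0.003],"dr": [0,0,0]}]'

```text
time_s: 9.52
position: [0.5732, 0.2749, 0.0342]
tcp_rot: [[1.0, 0.001, 0.003], [0.001, -1.0, -0.0], [0.003, 0.0, -1.0]]
force: [-3.0, -2.9, 15.7]
opening: -0.001
grasp_force: 8.0
```

Bottomed at 15.7 N. I'll release and retreat upward.

Emit:
servo_tool --targets '[{"offset": [0,0,-0.02],"dr": [0,0,0]},{"offset": [0,0,-0.05],"dr": [0,0,0]},{"offset": [0,0,-0.08],"dr": [0,0,0]},{"offset": [0,0,-0.11],"dr": [0,0,0]},{"offset": [0,0,-0.14],"dr": [0,0,0]},{"offset": [0,0,-0.16],"dr": [0,0,0]},{"offset": [0,0,-0.16],"dr": [0,0,0]},{"offset": [0,0,-0.16],"dr": [0,0,0]},{"offset": [0,0,-0.16],"dr": [0,0,0]}]'

```text
time_s: 10.27
position: [0.5711, 0.275, 0.1899]
tcp_rot: [[1.0, 0.0, -0.002], [0.0, -1.0, -0.0], [-0.002, 0.0, -1.0]]
force: [0.2, -0.0, -0.3]
opening: 0.0
grasp_force: 0.0
```

```bash
python3 - <<'E'
from rig import bot, viewer
import cv2
s=bot.read_state();print(s['position'],s['force'])
cv2.imwrite('pics/end.png',viewer.capture('scene')['color'][:,:,::-1])
E
```

```text
[0.57108007 0.27499588 0.18991641] [ 0.15556809 -0.01464919 -0.26732494]
```

View pics/end.png

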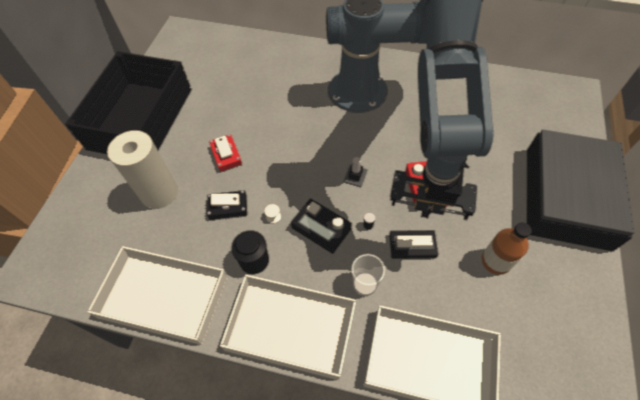

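The arm is clear of everything, the boxes and bystanders are where they started (timer 322,226; switch 227,204; pad 413,244), and the rocker is still over.

```bash
python3 -c "
from rig import ticket
print(ticket.hand_in())"
```

```text
the job is handed in; nothing more can be done
None
```

I cleared the timer, pushed the rocker over, pressed and released the start bar, and handed the job in; nothing else on the bench appears to have moved, and the hand-in returned no verdict.

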